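Hold the magnifier over the brooch

TASK

The cement under the brooch has set: swing the fixture's hold-down lever right up, until it stands upright clear of the brooch, and let go of it. Then pick up the hand magnifier by its handle, carry it over the parts box without touching the box or the fixture with it, and finish still holding it, steady and level, with its lens centred about 20 mm above the brooch, its length along the brooch's length, and resting on nothing. Leave the bottle, the rotary tool and the tin where they are.

Things in the scene. Friction and masses are not known exactly. Their poses are not given: they have to be found in the camera images.
- fixture: Gluing fixture, fixed. Origin on the bench below the brooch's centre, z up, x from brooch to lever head. Steel base 150 (x -50 to 100) x 110 x 10 high; wooden block 50 (x) x 70 (y), top at 45, under the brass brooch, 40 long (y) x 18, cemented down. Head: two aluminium cheeks, x 50 to 85, y within 19, up to z 88. Left or right of the box, yaw within 0.3 rad.
- brooch_top (a point): Top of the middle stone: centre of the brooch, its highest point, 53 mm above the bench. Axes as the fixture's: the brooch's length is along y.
- hold_down_pivot (a point): Pivot axis of the hold-down lever, 65 mm along the fixture's x from the brooch's centre, 75 mm above the bench; the axis is the fixture's y.
- hold_down (a joint): Hold-down lever angle, rad: 0 level over the brooch, foot on it; grows as the knob end goes up and back; pi/2 upright, stop 1.65; right up is beyond 1.35. Stiff pivot (0.10 N m): stays where it is left. Steel arm 8 wide, 10 high; foot hangs 21 below the arm's centre line, 65 from the pivot.
- hold_down_knob (a point): Centre of the black knob at the lever's free end, 125 mm from the pivot; a disc 20 mm in diameter and 18 mm wide along the fixture's y. It can be pinched from above across those 18 mm and turns between the fingers as it is led round the arc.
- magnifier: Hand magnifier, 70 to 130 g, flat on the bench across the box from the fixture, yaw within 0.6 rad. Origin: lens centre, level of the underside; x along its length, away from the handle; z up. Steel frame 78 (x) x 54 x 8 high, clear lens 62 x 38; black handle x -39 to -124, 16 wide (y), 26 high from the underside.
- magnifier_grip (a point): Middle of the magnifier's handle, 80 mm along its -x from the lens centre and 13 mm above the underside: the place to grip it, across 16 mm (its y), from above.
- parts_box: Clear open parts box with blue edges, fixed to the bench between magnifier and fixture: 300 long (x) by 90 wide (y) by 60 high. Origin under its centre.
- bottle: White dropper bottle standing at the back, 56 mm in diameter, 150 high, loose. Origin under its centre. Bystander.
- rotary_tool: Hand-held rotary tool lying on the bench at one side, 210 long (x, from -80 to +130) by 44 by 44, loose. Origin on the bench 30 mm ahead of the middle of its green body. Bystander.
- tin: Flat round metal tin, 66 mm in diameter, 24 high, loose, lying at one side. Origin under its centre. Bystander.
Not all that is in view belongs to the job. Of the things like the magnifier, leave any that is blue or turquoise; of the rest the larger one is meant.

How it is judged:
By the outcome, as a careful person would: the job done as asked, in the order asked, and still so for the second after the job is handed in, while the arm keeps its last pose, push and grip.
It also fails if it takes over 64 s, if anything falls off the work surface, if the arm or the gripper's body presses on something with over 40 N, if the wrist force passes 120 N, or if a joint passes its speed limit or range.

ROBOT

A 6-joint arm with a two-finger parallel gripper is mounted at the origin on the work surface. World frame = base frame: x ahead of the robot, y to its left, z up, the work surface at z = 0. Lengths are in mm, angles in degrees, forces in N, time in s.
With the tool pointing down it reaches from about 300 to 850 mm from the base axis. Payload 4.2 kg.
Tool frame: the origin (TCP) lies midway between the tips of the shut fingers; the grasp point (between the pads) lies 19 mm behind it; z points along the fingers, y is the direction in which the jaws open and shut (so a half turn about z gives the same grasp; the last joint's range is limited). The gripper opens to 91 mm and grips with 3 to 60 N. Pads are 32 mm wide; open, the fingers measure 118 mm over their backs; the gripper's body (76 mm by 178 mm) begins 60 mm behind the grasp point.
Start: joints at [-75.459, 18.312, 89.639, -0, 72.044, -1.146], TCP at [155.478, -553.597, 213.976] pointing down, gripper open.
Joint ranges: [-177.97, 177.97], [-48.28, 115.42], [12.27, 149.76], [-77.06, 257.06], [2.81, 150.46], [-146.56, 146.56]. Speed limits (degrees/s): [147.25, 147.25, 180, 180, 180, 180].

INTERFACE

Orientations are given as [roll, pitch, yaw] about the fixed x, y, z axes, in that order (R = Rz(yaw) Ry(pitch) Rx(roll)).
In Python, from workcell import * gives the robot as it stands.
- The arm moves only by the tool arm_command, never from a script. Its argument "deltas" is text: rows parted by semicolons, each of 7 numbers parted by spaces: the shift along the tool's x, y, z in mm, then the turn, a rotation vector about the tool's x, y, z in degrees, then the finger opening in mm, from 0 to 91.2. In form: x y z wx wy wz hand; .... A call has 1 to 5 rows; each row shifts and turns the commanded pose from where the row before left it, along the tool's axes as they then stand; what a row does not reach is not made up. A row lasts 1/8 s, in which the tool goes at most 62.5 mm and 10.7 degrees, less where a joint would pass 70% of its speed; a pose out of reach is approached as far as the arm can. A call is refused whole if a number of a shift passes 62.5 or a number of a turn 10.7, either way. A call with a gripper value outside its range is refused whole. The fingers move at their own pace and stop on an object; "force" is the grip in N (left out, the last holds). Time passes only in rows, so rows that do not move let the fingers close. It gives the time, the measured TCP pose, the force and the opening at its end, in the units of the state.
- state(): the state, without advancing time (a new reading comes with each control period).
- grab_frame(name): name is "scene" or "side" or "wrist"; returns the picture (384x512x3 uint8, red, green, blue); there is no depth.
- camera_model(name): a dict with "fx", "fy", "cx", "cy" (pixels), "rvec" (rotation vector, rad) and "tvec" (3), from world to camera coordinates, as OpenCV has them; the wrist camera has in their place "mount" (4x4, takes a point from camera to tool coordinates, whose origin is the TCP and whose axes are the flange's). Camera axes: x right, y down, z forward; pixel columns grow to the right and rows downward; lengths in mm; the calibration is good to about 2 mm. A picture is of the moment at which its call begins: read the wrist's pose just before it. camera_model takes no time and is no camera call.
- job_done(): hands the job in, once; it reports no verdict.
The state is a dict: "time_s": time; "qpos": joint angles; "qvel": joint speeds; "effort": joint torques, N m; "ee_pos": TCP position; "ee_rot": TCP orientation; "force": force on the tool from outside, world axes, zero at the start; "torque": the same for the moment, N m; "gripper_width": finger opening in mm.
Only numpy, scipy, OpenCV 4.12 (cv2) and the standard library are available. Lean on these libraries where they do the work, as an engineer would, in place of code of your own. Each camera call takes 0.05 s, during which the arm holds its last target. There are 200 camera calls.

## Working session

There is one attempt and no reset: what is moved stays moved. The work goes in short steps, Python scripts to look and compute and a tool call to move; the robot and the scene stay as the last step left them, time stands still between calls to the robot, and variables do not carry over. Pictures are saved under pics/ and viewed, about 8 in all and at most 12, crops included, and the job is handed in when it is done.

Besides the shell and the picture viewer there is one more tool, called after "Call:" as name(argument=value, ...) on one line, values as JSON. arm_command: Moves the arm, as the interface text tells. Its arguments: {"type":"object","properties":{"deltas":{"type":"string"},"force":{"type":"number"}},"required":["deltas"]}

```bash
mkdir -p pics; ls
cat > h.py <<'E'
from workcell import *
import numpy as np, cv2
from scipy.spatial.transform import Rotation as Ro
def save(im,n): cv2.imwrite('pics/'+n,im[:,:,::-1])
def cam(name,st=None):
    m=camera_model(name); K=np.array([[m['fx'],0,m['cx']],[0,m['fy'],m['cy']],[0,0,1.]])
    if name=='wrist':
        st=st or state(); T=np.eye(4); T[:3,:3]=Ro.from_euler('xyz',st['ee_rot'],degrees=True).as_matrix(); T[:3,3]=st['ee_pos']
        W=np.linalg.inv(T@np.array(m['mount'])); return K,W[:3,:3],W[:3,3]
    return K,cv2.Rodrigues(np.array(m['rvec'],float))[0],np.array(m['tvec'],float)
def ray(c,uv,z):
    K,R,t=c; d=R.T@np.linalg.inv(K)@[uv[0],uv[1],1]; o=-R.T@t
    return o+d*(z-o[2])/d[2]
def proj(c,p):
    K,R,t=c; q=K@(R@np.asarray(p,float)+t); return q[:2]/q[2]
E
python3 - <<'E'
from h import *
print(state())
a=grab_frame('scene');b=grab_frame('side');save(a,'sc.png');save(b,'sd.png')
w=grab_frame('wrist');save(w,'w0.png')
for n in('scene','side'):
    K,R,t=cam(n);print(n,-R.T@t,R[2])
print(camera_model('wrist'))
E
```

```text
pics
{'time_s': 0.0, 'qpos': array([-7.54572868e+01,  1.83519767e+01,  8.97054032e+01, -1.84762215e-03,
        7.20425153e+01, -1.14497890e+00]), 'qvel': array([-0.0129319 ,  0.02964814, -0.02444891, -0.0676285 ,  0.03363376,
       -0.03698914]), 'effort': array([ 1.86351470e-03, -4.12453294e+01, -2.31973815e+01,  7.27668498e-02,
        4.57814592e-02, -1.57572508e-04]), 'ee_pos': array([ 155.35318678, -553.10693815,  213.12369847]), 'ee_rot': array([-1.79900090e+02, -2.39868414e-04,  1.56882631e+01]), 'force': array([-0.63250921, -0.17383264,  0.76085679]), 'torque': array([-0.02166139,  0.05072853, -0.04151414]), 'gripper_width': 91.39566109398733}
scene [1547.77678318  245.33562161 1131.77327161] [-0.66866423 -0.14403856 -0.72947998]
side [-186.19950068  857.14999374  962.926601  ] [ 0.52657871 -0.58301984 -0.61871053]
{'fx': 322.1097104226923, 'fy': 322.1097104226923, 'cx': 259.6583522767502, 'cy': 196.82565388184972, 'mount': array([[ 1.60214280e-04, -9.57006688e-01, -2.90065809e-01,
         8.21934072e+01],
       [ 9.99999660e-01,  3.87926095e-04, -7.27537115e-04,
        -3.54655035e-01],
       [ 8.08781981e-04, -2.90065594e-01,  9.57006425e-01,
        -1.70237024e+02],
       [ 0.00000000e+00,  0.00000000e+00,  0.00000000e+00,
         1.00000000e+00]])}
```

View pics/sc.png

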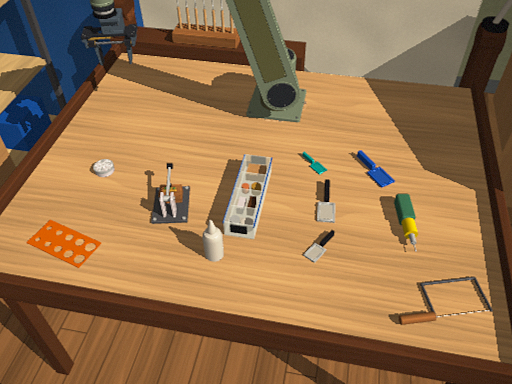

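View pics/sd.png

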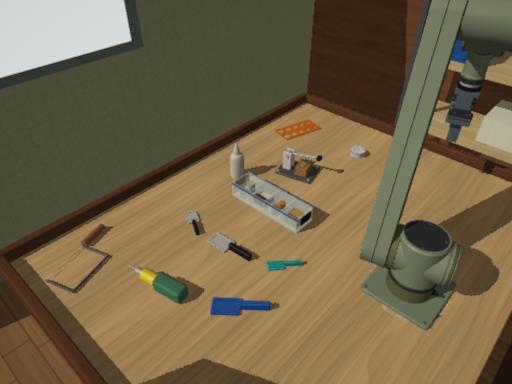

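Magnifier-like things in the scene view: blue (375,168), turquoise (314,162), a black-handled one at (327,200), and a smaller-looking black-handled one at (322,245). The black-handled one at (327,200) looks larger. I'll check its size in an enlarged crop.

Run:
```python
from h import *
a=cv2.imread('pics/sc.png')
A=cv2.resize(a[145:270,285:410],None,fx=4,fy=4,interpolation=cv2.INTER_CUBIC)[:,:400]
B=cv2.resize(a[150:235,140:205],None,fx=6,fy=6,interpolation=cv2.INTER_CUBIC)
o=np.zeros((max(A.shape[0],B.shape[0]),800,3),np.uint8);o[:A.shape[0],:400]=A;o[:B.shape[0],400:400+B.shape[1]]=B
cv2.imwrite('pics/crop1.png',o)
c=cam('scene')
g=a.max(2)
for n,(u0,v0,u1,v1) in dict(big=(312,175,342,226),small=(300,226,342,266)).items():
    m=(g[v0:v1,u0:u1]<60).astype(np.uint8)
    k,l,s,ce=cv2.connectedComponentsWithStats(m); i=1+np.argmax(s[1:,4]); 
    ys,xs=np.where(l==i); pts=np.array([ray(c,(x+u0,y+v0),13)[:2] for x,y in zip(xs,ys)],np.float32)
    print(n,s[i],cv2.minAreaRect(pts),pts.mean(0))
```

```text
big [12  5  5 22 94] ((450.6678466796875, 241.86276245117188), (94.86293029785156, 12.708069801330566), 5.716446399688721) [453.862   243.24458]
small [20  5 14 16 88] ((643.13134765625, 262.8835144042969), (14.959400177001953, 66.84616088867188), 62.636898040771484) [644.29974 262.7786 ]
```

View pics/crop1.png

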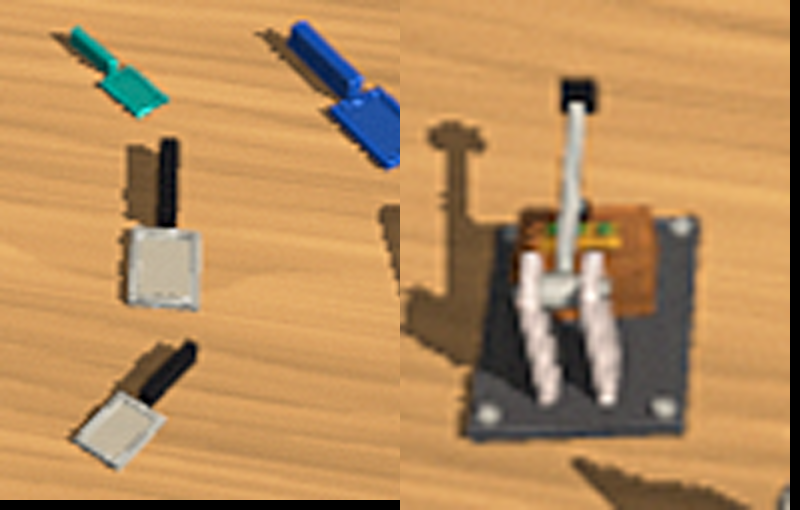

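The crop shows that the black-handled magnifier near (327,200) has a handle about 87 mm long, against 67 mm for the one at (322,245). So the first is the one meant. The lever's knob is at (170,166) and its pivot at about (169,198), so fixture x points roughly along world +x.

Run:
```python
from h import *
c=cam('scene');d=cam('side')
k=ray(c,(169.7,165.8),75);p=ray(c,(169.2,198),75)
print('knob',k,'pivot',p, np.linalg.norm(p-k),'side proj knob',proj(d,k))
print('side knob',ray(d,(319,157),75))
print('frame ctr',ray(c,(327,212),4),'box',[ray(c,q,60) for q in((248,156),(272,156),(225,222),(253,225))])
print('bottle',ray(c,(213,258),0),'corners',[ray(c,(140+(u-400)/6,150+v/6),10) for u,v in((464,432),(684,428),(698,217))])
```

```text
knob [ 498.97704468 -257.45031083   75.        ] pivot [ 633.57730267 -214.04462664   75.        ] 141.42589180250326 side proj knob [321.42993591 162.65192059]
side knob [ 528.53885135 -282.70181225   75.        ]
frame ctr [534.45889685 254.45176561   4.        ] box [array([389.5294745 , -25.83487291,  60.        ]), array([374.42052625,  51.74459038,  60.        ]), array([680.23508499, -31.28588143,  60.        ]), array([675.58949246,  50.54126553,  60.        ])]
bottle [769.35424469 -47.82366615   0.        ] corners [array([ 683.46351952, -265.72682328,   10.        ]), array([ 659.34476646, -157.12784248,   10.        ]), array([ 514.25967358, -193.75895675,   10.        ])]
```

Call:
arm_command(deltas="45.4 -19.2 -1.7 0 0 0.5 60; 45.4 -19.2 -1.7 0 0 0.5 60; 45.4 -19.2 -1.7 0 0 0.5 60; 45.4 -19.2 -1.7 0 0 0.5 60; 45.4 -19.2 -1.7 0 0 0.4 60")

```text
time_s: 0.78
ee_pos: [351.7, -402.0, 222.3]
ee_rot: [-180.0, 0.0, 13.3]
force: [-0.2, 0.1, -0.5]
gripper_width: 60.3
```

Call:
arm_command(deltas="45.4 -19.2 -1.7 0 0 0 60; 45.4 -19.2 -1.7 0 0 0 60; 45.4 -19.2 -1.7 0 0 0 60; 45.4 -19.2 -1.7 0 0 0 60; 45.4 -19.2 -1.7 0 0 0 60")

```text
time_s: 1.4
ee_pos: [550.6, -256.4, 230.7]
ee_rot: [-180.0, 0.0, 13.3]
force: [1.0, -0.7, -0.5]
gripper_width: 60.2
```

Call:
arm_command(deltas="0 0 0 0 0 0 60; 0 0 0 0 0 0 60")

```text
time_s: 1.65
ee_pos: [548.9, -257.7, 230.5]
ee_rot: [-180.0, 0.1, 13.3]
force: [-0.9, -1.6, 0.1]
gripper_width: 60.0
```

Run:
```python
from h import *
s=state();print(s['ee_pos'],s['ee_rot'],s['time_s'],s['force'])
w=grab_frame('wrist');np.savez('w1.npz',w=w,p=s['ee_pos'],r=s['ee_rot']);cv2.imwrite('pics/w1.png',cv2.resize(w[:,:,::-1],None,fx=1.5,fy=1.5))
```

```text
[ 548.91545316 -257.68205974  230.45230778] [-1.79982369e+02  8.80459862e-02  1.33078145e+01] 1.65 [-0.87578263 -1.56862437  0.05984608]
```

View pics/w1.png

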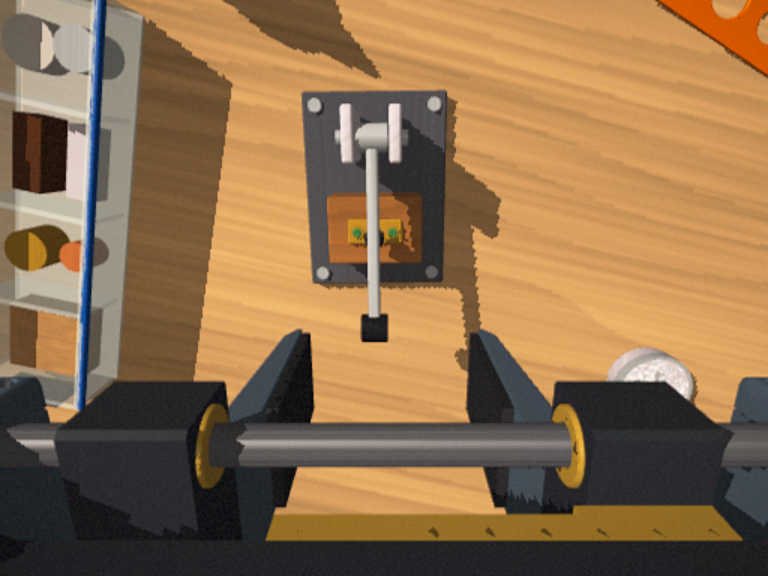

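In the wrist picture (1.5x) the knob is at (374,328), the brooch at (374,232) and the pivot at (373,136). The base corners are (303,93), (446,92), (443,282) and (314,283).

```bash
cat > m1.py <<'E'
from h import *
z=np.load('w1.npz');st=dict(ee_pos=z['p'],ee_rot=z['r']);c=cam('wrist',st)
f=lambda u,v,h:ray(c,(u/1.5,v/1.5),h)
k=f(374,328,80);p=f(373,136,80);C=[f(*q,10) for q in((303,93),(446,92),(443,282),(314,283))]
print('knob',k,'piv',p,np.linalg.norm(k-p),np.degrees(np.arctan2(*(p-k)[1::-1])))
print('corners',*C); X=(C[0]+C[1]-C[2]-C[3])[:2];y=np.degrees(np.arctan2(X[1],X[0]));Y=(C[0]-C[1]+C[3]-C[2]);print('yaw',y,np.degrees(np.arctan2(-Y[0],Y[1])),np.linalg.norm(X)/2)
o=np.mean(C,0)[:2]-25*X/np.linalg.norm(X);print('origin',o,'brooch',f(374,232,50))
print('knob pred',o-60*X/np.linalg.norm(X))
E
python3 m1.py
```

```text
knob [ 507.77234992 -255.49373503   80.        ] piv [ 633.618198   -226.29875762   80.        ] 129.18794133119908 13.061007003204313
corners [ 652.39205676 -165.83323871   10.        ] [ 677.73757895 -269.94854094   10.        ] [ 534.75590186 -306.3791513    10.        ] [ 508.96516901 -201.33980419   10.        ]
yaw 14.09930691302904 13.738740251255939 147.65231396945265
origin [ 569.21580259 -241.96526577] brooch [ 569.32351507 -240.55311895   50.        ]
knob pred [ 511.02330486 -256.58146255]
```

Call:
arm_command(deltas="-18.5 -5.2 20 0 0 -0.4 50; -18.5 -5.3 20 0 0 0 50; 0 0 40 0 0 0 50; 0 0 30 0 0 0 50; 0 0 0 0 0 0 50")

```text
time_s: 2.33
ee_pos: [508.5, -256.2, 119.1]
ee_rot: [-179.8, 0.2, 13.6]
force: [-0.6, 0.2, 0.1]
gripper_width: 49.8
```

Call:
arm_command(deltas="0 0 25 0 0 0 50; 0 0 25 0 0 0 50; 0 0 12 0 0 0 50; 0 0 0 0 0 0 50; 0 0 0 0 0 0 50")

```text
time_s: 2.95
ee_pos: [512.0, -256.6, 60.3]
ee_rot: [179.9, -0.1, 13.7]
force: [-0.5, -0.4, 0.3]
gripper_width: 50.0
```

Run:
```python
from h import *
s=state();print(s['ee_pos'],s['ee_rot'],s['time_s'],s['force'])
w=grab_frame('wrist');np.savez('w2.npz',w=w,p=s['ee_pos'],r=s['ee_rot']);cv2.imwrite('pics/w2.png',w[:,:,::-1])
```

```text
[ 511.95223913 -256.60457346   60.26850932] [ 1.79901125e+02 -1.04864521e-01  1.36756691e+01] 2.95 [-0.46095289 -0.39928516  0.33833697]
```

View pics/w2.png

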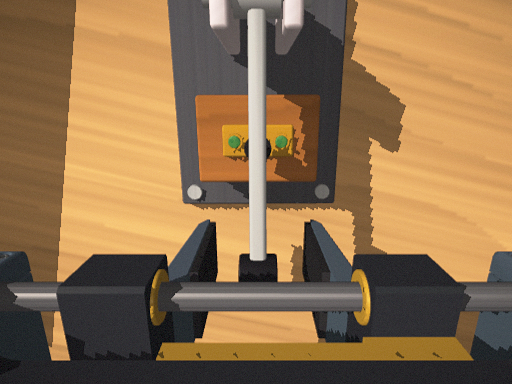

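The knob sits centred between the pads at (259,268), so I'll close on it.

Call:
arm_command(deltas="0 0 0 0 0 0 10; 0 0 0 0 0 0 10; 0 0 0 0 0 0 10; 0 0 0 0 0 0 10", force=12)

```text
time_s: 3.5
ee_pos: [511.1, -255.8, 59.0]
ee_rot: [-180.0, 0.0, 13.7]
force: [-0.3, 1.2, 0.6]
gripper_width: 17.7
```

```bash
python3 -c "
import numpy as np
a=np.radians(np.linspace(0,91,14));print('; '.join('%.1f 0 %.1f 0 0 0 10'%(125*(np.cos(p)-np.cos(q)),125*(np.sin(p)-np.sin(q))) for p,q in zip(a,a[1:])))"
```

```text
0.9 0 -15.2 0 0 0 10; 2.8 0 -15.0 0 0 0 10; 4.6 0 -14.6 0 0 0 10; 6.3 0 -13.9 0 0 0 10; 8.0 0 -13.0 0 0 0 10; 9.5 0 -11.9 0 0 0 10; 10.9 0 -10.7 0 0 0 10; 12.1 0 -9.3 0 0 0 10; 13.2 0 -7.7 0 0 0 10; 14.0 0 -6.1 0 0 0 10; 14.6 0 -4.3 0 0 0 10; 15.1 0 -2.5 0 0 0 10; 15.2 0 -0.7 0 0 0 10
```

Call:
arm_command(deltas="0.9 0 -15.2 0 0 0 10; 2.8 0 -15 0 0 0 10; 4.6 0 -14.6 0 0 0 10; 6.3 0 -13.9 0 0 0 10")

```text
time_s: 4.0
ee_pos: [528.1, -251.6, 118.3]
ee_rot: [180.0, -0.3, 13.7]
force: [9.2, 2.9, -8.8]
gripper_width: 17.7
```

Call:
arm_command(deltas="8 0 -13 0 0 0 10; 9.5 0 -11.9 0 0 0 10; 10.9 0 -10.7 0 0 0 10; 12.1 0 -9.3 0 0 0 10; 13.2 0 -7.7 0 0 0 10")

```text
time_s: 4.62
ee_pos: [577.5, -239.3, 168.9]
ee_rot: [-179.9, 0.1, 13.7]
force: [3.7, -0.5, -12.5]
gripper_width: 18.1
```

Call:
arm_command(deltas="14 0 -6.1 0 0 0 10; 14.6 0 -4.3 0 0 0 10; 15.1 0 -2.5 0 0 0 10; 15.2 0 -0.7 0 0 0 10; 0 0 0 0 0 0 10")

```text
time_s: 5.25
ee_pos: [633.9, -225.5, 182.5]
ee_rot: [-179.9, 0.3, 13.7]
force: [-3.6, 0.2, -9.2]
gripper_width: 18.0
```

Call:
arm_command(deltas="0 0 0 0 0 0 50; 0 0 0 0 0 0 50; 0 0 0 0 0 0 50; 0 0 -25 0 0 0 50; 0 0 -40 0 0 0 50")

```text
time_s: 5.88
ee_pos: [634.3, -225.7, 248.8]
ee_rot: [-179.9, 0.1, 13.7]
force: [0.3, -0.7, 0.6]
gripper_width: 49.7
```

Run:
```python
from h import *
s=state();print(s['ee_pos'],s['ee_rot'],s['time_s'],s['force'])
a=grab_frame('scene');b=grab_frame('side');np.savez('s2.npz',a=a,b=b)
f=lambda i,u,v,w,h,k:cv2.resize(i[v:v+h,u:u+w,::-1],None,fx=k,fy=k,interpolation=cv2.INTER_CUBIC)
cv2.imwrite('pics/c2.png',np.hstack([f(a,120,130,100,110,4),f(b,250,90,100,110,4)]))
```

```text
[ 634.25476902 -225.69510912  248.84969385] [-1.79932401e+02  8.59674525e-02  1.36798968e+01] 5.875 [ 0.31763257 -0.65597177  0.5592013 ]
```

View pics/c2.png

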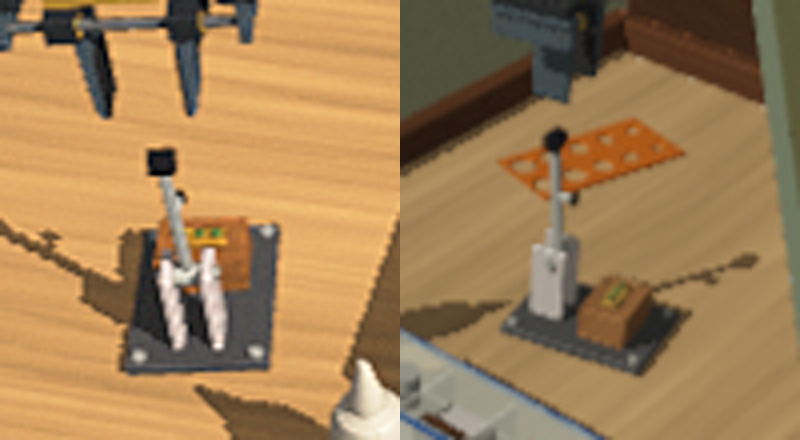

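The lever stands upright and the fingers are clear of it. Next is the magnifier.

Call:
arm_command(deltas="-8.7 -50.6 0 0 0 0 50; -8.7 -50.6 0 0 0 0 50; -8.7 -50.6 0 0 0 0 50; -8.7 -50.6 0 0 0 0 50; -8.7 -50.6 0 0 0 0 50")

```text
time_s: 6.6
ee_pos: [531.8, 11.0, 248.9]
ee_rot: [-180.0, -0.1, 13.7]
force: [-0.6, 0.6, -0.3]
gripper_width: 49.8
```

Call:
arm_command(deltas="-8.7 -50.6 0 0 0 0 50; -8.7 -50.6 0 0 0 0 50; -8.7 -50.6 0 0 0 0 50; -8.7 -50.6 0 0 0 0 50; -8.7 -50.6 0 0 0 0 50")

```text
time_s: 7.22
ee_pos: [429.6, 246.6, 249.0]
ee_rot: [-180.0, -0.1, 13.7]
force: [0.4, 1.5, -0.2]
gripper_width: 50.2
```

Call:
arm_command(deltas="0 0 0 0 0 7.7 60; 0 0 0 0 0 0 60; 0 0 0 0 0 0 60")

```text
time_s: 7.6
ee_pos: [430.6, 244.7, 248.8]
ee_rot: [180.0, -0.0, 6.0]
force: [-0.1, -0.5, -0.2]
gripper_width: 60.1
```

Run:
```python
from h import *
s=state();print(s['ee_pos'],s['ee_rot'],s['time_s'],s['qpos'])
w=grab_frame('wrist');np.savez('w3.npz',w=w,p=s['ee_pos'],r=s['ee_rot']);cv2.imwrite('pics/w3.png',cv2.resize(w[:,:,::-1],None,fx=1.5,fy=1.5))
z=np.load('s2.npz')
print('knob',ray(cam('scene'),(160.2,170.5),200),ray(cam('side'),(288.8,125),200))
```

```text
[430.61614219 244.73516253 248.82382426] [ 1.79996979e+02 -1.60329212e-02  6.04816287e+00] 7.6 [ 2.82867704e+01  9.83660022e+00  9.61269735e+01 -9.22073541e-03
  7.40227296e+01  1.12241145e+02]
knob [ 646.37837319 -217.91732385  200.        ] [ 637.89004898 -220.69406768  200.        ]
```

View pics/w3.png

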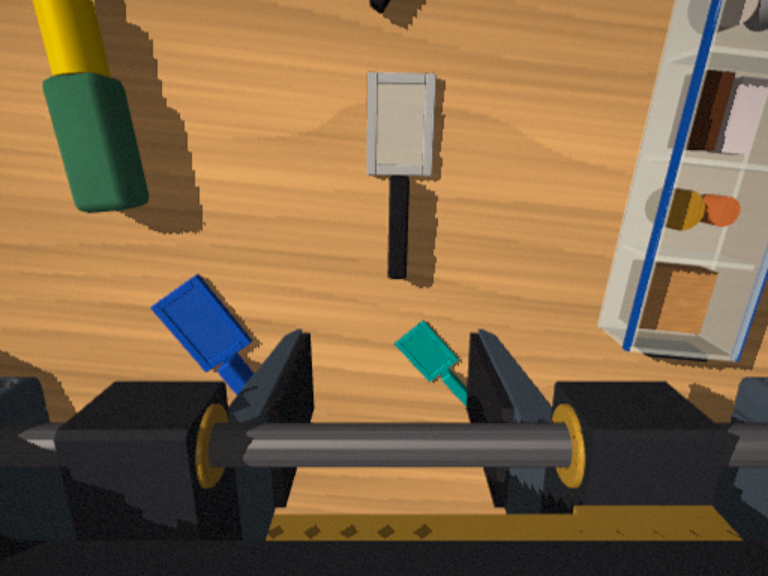

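The wrist picture (1.5x) shows the frame with corners (368,72), (436,73), (433,179) and (367,176). The handle runs from (399,178) to (398,278).

Run:
```python
from h import *
z=np.load('w3.npz');st=dict(ee_pos=z['p'],ee_rot=z['r']);c=cam('wrist',st)
f=lambda u,v,h:ray(c,(u/1.5,v/1.5),h)
C=[f(*q,8) for q in((368,72),(436,73),(433,179),(367,176))]
print(*C);print('frame ctr',np.mean(C,0),'L',np.linalg.norm(C[0]-C[3]),'W',np.linalg.norm(C[0]-C[1]))
g=z['w'].max(2).astype(int);m=(g<55).astype(np.uint8);m[:118]=0;m[188:]=0;m[:,:250]=0;m[:,285:]=0
ys,xs=np.where(m);P=np.array([ray(c,q,26)[:2] for q in zip(xs,ys)],np.float32);print('handle',cv2.minAreaRect(P),P.mean(0),len(P))
vx,vy,x0,y0=cv2.fitLine(P,cv2.DIST_L2,0,.01,.01).ravel();print('yaw',np.degrees(np.arctan2(vy,vx)))
d=np.mean(C,0)[:2]-P.mean(0);print('yaw2',np.degrees(np.arctan2(d[1],d[0])),np.linalg.norm(d))
B=[f(*q,60) for q in((626,349),(738,360),(712,3))];print('box',*B)
```

```text
[567.46695904 276.72365448   8.        ] [572.34818023 223.89609662   8.        ] [492.22744179 215.63293126   8.        ] [488.86111758 270.23658712   8.        ]
frame ctr [530.22592466 246.62231737   8.        ] L 78.87306482388114 W 53.052588909046854
handle ((450.8837585449219, 240.408447265625), (82.40909576416016, 14.895698547363281), 4.920222759246826) [452.4273 240.6246] 828
yaw 4.9409323
yaw2 4.408373053981733 78.02946535828619
box [379.23040491  48.7961096   60.        ] [379.39188728 -43.63442136  60.        ] [625.58235982  53.24161402  60.        ]
```

Handle yaw is 4.8° and the grip point is (450.5, 240). The frame measures 78.9 x 53, the sizes given.

Call:
arm_command(deltas="9.6 3.4 40 0 0 0 50; 9.7 3.4 50 0 0 0 50; 0 0 50 0 0 1.2 50; 0 0 40 0 0 0 50; 0 0 25 0 0 0 50")

```text
time_s: 8.28
ee_pos: [449.9, 239.2, 41.8]
ee_rot: [179.9, 0.1, 4.8]
force: [0.9, 0.5, 0.5]
gripper_width: 50.4
```

Call:
arm_command(deltas="0 0 20 0 0 0 50; 0 0 10 0 0 0 50; 0 0 9 0 0 0 50; 0 0 0 0 0 0 50; 0 0 0 0 0 0 50")

```text
time_s: 8.9
ee_pos: [450.9, 240.6, 5.4]
ee_rot: [-180.0, -0.1, 4.8]
force: [-0.2, 0.7, -0.4]
gripper_width: 49.9
```

Run:
```python
from h import *
s=state();print(s['ee_pos'],s['ee_rot'],s['time_s'],s['force'])
w=grab_frame('wrist');cv2.imwrite('pics/w4.png',w[:,:,::-1])
```

```text
[450.87222568 240.57331821   5.38368506] [-1.79976962e+02 -7.16941013e-02  4.79042446e+00] 8.9 [-0.19283114  0.65071969 -0.40531521]
```

View pics/w4.png

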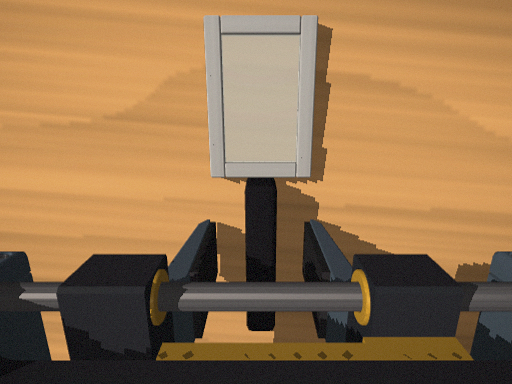

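The handle lies midway between the fingers at (261,250). I'll close on it and lift.

Call:
arm_command(deltas="0 0 0 0 0 0 5; 0 0 0 0 0 0 5; 0 0 0 0 0 0 5; 0 0 0 0 0 0 5; 0 0 0 0 0 0 5", force=45)

```text
time_s: 9.57
ee_pos: [450.4, 240.4, 4.9]
ee_rot: [180.0, -0.0, 4.8]
force: [-0.6, -0.3, 1.4]
gripper_width: 16.0
```

Call:
arm_command(deltas="0 0 -10 0 0 0 5; 0 0 -20 0 0 0 5; 0 0 -30 0 0 0 5; 0 0 -30 0 0 0 5; 0 0 -20 0 0 0 5")

```text
time_s: 10.2
ee_pos: [450.7, 240.5, 116.7]
ee_rot: [-180.0, -0.1, 4.8]
force: [1.2, -0.0, -1.6]
gripper_width: 15.5
```

Call:
arm_command(deltas="0 0 -20 0 0 0 5; 0 0 -15 0 0 0 5; 0 0 0 0 0 0 5; 0 0 0 0 0 0 5")

```text
time_s: 10.7
ee_pos: [449.8, 240.1, 149.2]
ee_rot: [180.0, 0.1, 4.8]
force: [0.0, 0.2, -1.9]
gripper_width: 15.9
```

Run:
```python
from h import *
s=state();print(s['ee_pos'],s['ee_rot'],s['time_s'],s['force'],s['gripper_width'])
w=grab_frame('wrist');b=grab_frame('side');np.savez('w5.npz',w=w,p=s['ee_pos'],r=s['ee_rot'])
f=lambda i,u,v,ww,h,k:cv2.resize(i[v:v+h,u:u+ww,::-1],(int(ww*k),int(h*k)),interpolation=cv2.INTER_CUBIC)
c=cam('side');u,v=proj(c,s['ee_pos']).astype(int);print(u,v)
cv2.imwrite('pics/w5.png',np.hstack([w[:,:,::-1],f(b,max(u-40,0),max(v-55,0),72,96,4)]))
```

```text
[449.83498755 240.11966109 149.16326687] [1.79963146e+02 7.69988479e-02 4.78884176e+00] 10.7 [ 0.0487325   0.16047661 -1.88940269] 15.938026455447643
238 219
```

View pics/w5.png

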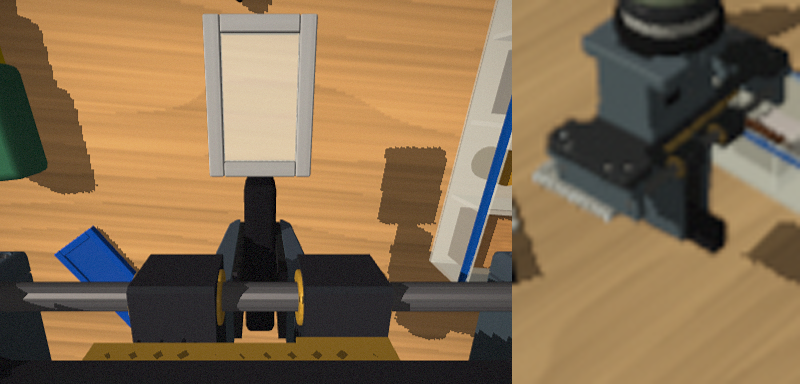

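Run:
```python
from h import *
z=np.load('w5.npz');st=dict(ee_pos=z['p'],ee_rot=z['r']);c=cam('wrist',st)
C=[ray(c,q,z['p'][2]+3) for q in((202.5,14),(317,14),(310.5,177),(210.5,176))]
L=np.mean(C,0);R=Ro.from_euler('xyz',z['r'],degrees=True)
t=R.inv().apply(L-z['p']);X=(C[0]+C[1]-C[2]-C[3]);X=R.inv().apply(X)
print('lens in tool',t,'yaw in tool',np.degrees(np.arctan2(X[1],X[0])),'L',np.linalg.norm(X)/2,np.linalg.norm(C[0]-C[1]),np.linalg.norm(C[2]-C[3]))
o=np.array([569.2,-241.3]);yw=np.radians(13.8)
for T in (13.8+90-360*0-180,):   # magnifier x along -fixture y
    a=np.radians(T);tx=np.array([np.cos(a),np.sin(a)]);ty=np.array([np.sin(a),-np.cos(a)])
    print('tool yaw',T,'TCP',o-t[0]*tx-t[1]*ty)
```

```text
lens in tool [81.27174007 -0.18745989 -3.10934374] yaw in tool -0.31984841642301337 L 77.0745526013436 52.94750394768902 53.22036769990571
tool yaw -76.2 TCP [ 549.63192212 -162.41894269]
```

Call:
arm_command(deltas="0 0 -3 0 0 -4 5; 0 0 -3 0 0 -8 5; 0 0 -3 0 0 -9 5; 0 0 -3 0 0 -9 5; 0 0 -3 0 0 -9 5")

```text
time_s: 11.42
ee_pos: [450.0, 240.2, 164.1]
ee_rot: [-180.0, 0.1, 44.1]
force: [0.3, 0.6, -0.9]
gripper_width: 15.8
```

Call:
arm_command(deltas="0 0 -3 0 0 -9 5; 0 0 -3 0 0 -9 5; 0 0 -3 0 0 -9 5; 0 0 -3 0 0 -9 5; 0 0 -3 0 0 -9 5")

```text
time_s: 12.05
ee_pos: [450.0, 240.2, 179.1]
ee_rot: [-179.9, 0.1, 89.1]
force: [-0.7, 0.4, -0.7]
gripper_width: 16.0
```

Call:
arm_command(deltas="0 0 0 0 0 -9 5; 0 0 0 0 0 -6 5; 0 0 0 0 0 0 5; 0 0 0 0 0 0 5")

```text
time_s: 12.55
ee_pos: [450.2, 240.3, 179.4]
ee_rot: [-180.0, 0.0, 103.7]
force: [-0.0, -0.8, -1.6]
gripper_width: 15.9
```

Call:
arm_command(deltas="-15 0 0 0 0 0 5; -30 0 0 0 0 0 5; -40 0 0 0 0 0 5; -40 0 0 0 0 0 5; -40 0 0 0 0 0 5")

```text
time_s: 13.18
ee_pos: [489.8, 78.0, 179.9]
ee_rot: [180.0, 0.0, 103.7]
force: [1.4, 0.2, -1.6]
gripper_width: 15.7
```

Call:
arm_command(deltas="-40 0 0 0 0 0 5; -40 0 0 0 0 0 5; -40 0 0 0 0 0 5; -40 0 0 0 0 0 5; -40 0 0 0 0 0 5")

```text
time_s: 13.8
ee_pos: [537.2, -116.4, 179.9]
ee_rot: [-180.0, 0.0, 103.7]
force: [1.2, -0.4, -2.4]
gripper_width: 15.9
```

Call:
arm_command(deltas="-40 0 0 0 0 0 5; -40 0 0 0 0 0 5; -40 0 0 0 0 0 5; -35 1 0 0 0 0 5; -30 0 0 0 0 0 5")

```text
time_s: 14.42
ee_pos: [581.9, -295.9, 179.6]
ee_rot: [-180.0, 0.0, 103.7]
force: [0.8, 0.4, -0.5]
gripper_width: 15.7
```

Call:
arm_command(deltas="-20 0 0 0 0 0 5; -7 0 0 0 0 0 5; 0 0 0 0 0 0 5; 0 0 0 0 0 0 5")

```text
time_s: 14.92
ee_pos: [588.7, -318.8, 180.0]
ee_rot: [-180.0, -0.0, 103.8]
force: [-0.9, -0.9, -1.4]
gripper_width: 16.0
```

Run:
```python
from h import *
s=state();print(s['ee_pos'],s['ee_rot'],s['time_s'],s['force'],s['gripper_width'])
w=grab_frame('wrist');np.savez('w6.npz',w=w,p=s['ee_pos'],r=s['ee_rot'])
cv2.imwrite('pics/w6.png',cv2.resize(w[:,:,::-1],None,fx=1.5,fy=1.5))
```

```text
[ 588.70403322 -318.76381836  179.99218859] [-1.79993175e+02 -2.65957361e-02  1.03831884e+02] 14.925 [-0.91602467 -0.90028947 -1.38803459] 16.022925025924433
```

View pics/w6.png

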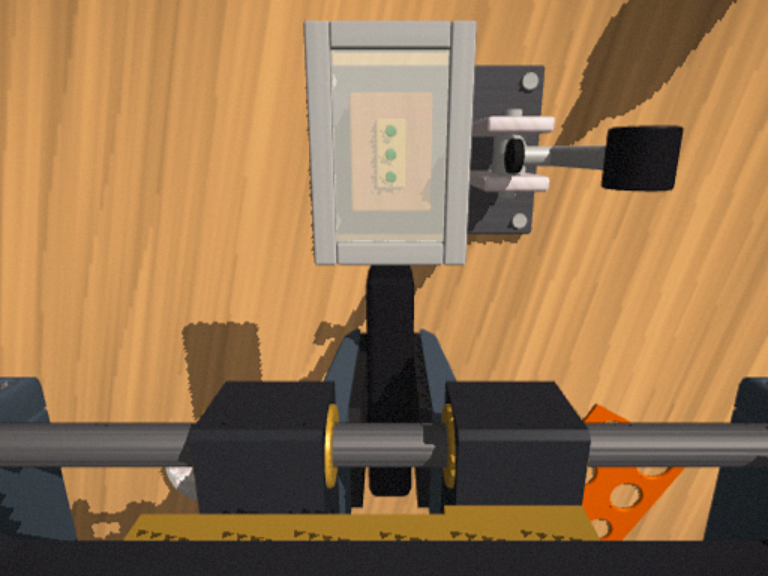

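The brooch shows through the lens, with its middle stone at (390.5,154) and the row of stones parallel to the tool's x. The lever stands upright to the right, knob at (640,158).

Run:
```python
from h import *
z=np.load('w6.npz');st=dict(ee_pos=z['p'],ee_rot=z['r']);c=cam('wrist',st)
R=Ro.from_euler('xyz',z['r'],degrees=True)
f=lambda u,v,h:ray(c,(u/1.5,v/1.5),h)
b=f(390.5,154,53);s1=f(390.5,131,52);s2=f(391,177,52)
C=[f(*q,z['p'][2]+3) for q in((305,21),(476,22),(466,264),(316,264))]
L=np.mean(C,0);print('brooch',b,'lens',L)
print('shift in tool',R.inv().apply(b-L)[:2],'stone dir in tool',R.inv().apply(s1-s2),'mag x in tool',R.inv().apply(C[0]+C[1]-C[2]-C[3])/2, 'frame sides',R.inv().apply(C[0]-C[3]),R.inv().apply(C[1]-C[2]))
```

```text
brooch [ 569.86328117 -240.87485198   53.        ] lens [ 569.2362669  -238.93931827  182.99218859]
shift in tool [-2.08964859  0.16158138] stone dir in tool [ 2.61677156e+01 -3.20268154e-01  1.21847657e-02] mag x in tool [ 7.67295238e+01 -2.29039740e-01  3.56438400e-02] frame sides [ 7.68696290e+01 -3.21370973e-02  3.56854186e-02] [ 7.65894185e+01 -4.25942382e-01  3.56022614e-02]
```

Call:
arm_command(deltas="-2 0 10 0 0 0 5; 0 0 20 0 0 0 5; 0 0 25 0 0 0 5; 0 0 20 0 0 0 5; 0 0 15 0 0 0 5")

```text
time_s: 15.6
ee_pos: [588.8, -321.1, 88.3]
ee_rot: [-179.9, -0.1, 103.8]
force: [0.1, -0.7, -0.6]
gripper_width: 15.9
```

Call:
arm_command(deltas="0 0 8 0 0 0 5; 0 0 5 0 0 0 5; 0 0 0 0 0 0 5; 0 0 0 0 0 0 5; 0 0 0 0 0 0 5")

```text
time_s: 16.23
ee_pos: [589.6, -321.9, 77.5]
ee_rot: [180.0, 0.1, 103.8]
force: [0.0, 0.3, -1.1]
gripper_width: 15.7
```

Run:
```python
from h import *
s=state();print(s['ee_pos'],s['ee_rot'],s['time_s'],s['force'],s['gripper_width'])
w=grab_frame('wrist');a=grab_frame('scene');b=grab_frame('side');np.savez('w7.npz',w=w,p=s['ee_pos'],r=s['ee_rot'])
f=lambda i,u,v,ww,h,k:cv2.resize(i[v:v+h,u:u+ww,::-1],(int(ww*k),int(h*k)),interpolation=cv2.INTER_CUBIC)
cv2.imwrite('pics/w7.png',np.hstack([w[:,:,::-1],np.vstack([f(a,125,140,96,64,3),f(b,250,110,96,64,3)])]))
```

```text
[ 589.62025068 -321.90504812   77.47129836] [1.79953159e+02 5.11541657e-02 1.03785276e+02] 16.225 [ 0.01066561  0.32646044 -1.14890195] 15.672303660253316
```

View pics/w7.png

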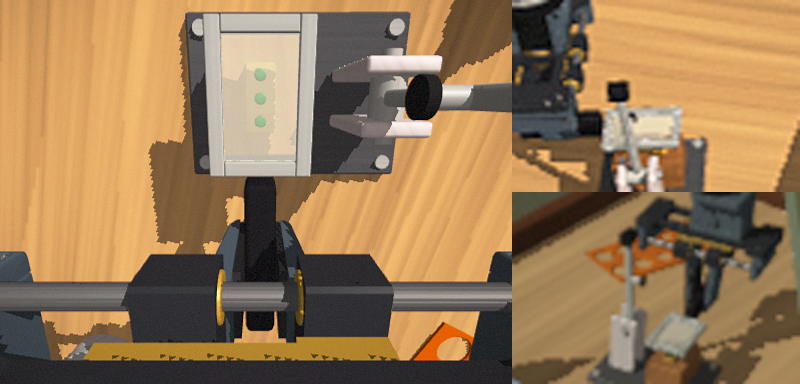

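Run:
```python
from h import *
z=np.load('w7.npz');st=dict(ee_pos=z['p'],ee_rot=z['r']);c=cam('wrist',st)
R=Ro.from_euler('xyz',z['r'],degrees=True)
C=[ray(c,q,z['p'][2]+3) for q in((203.5,14),(317.5,14),(310.5,177),(210.5,176))]
b=ray(c,(260.5,98.5),53);L=np.mean(C,0);print(b,L,R.inv().apply(b-L)[:2], np.linalg.norm(C[0]-C[1]),np.linalg.norm(C[3]-C[2]))
s=state();print(s['ee_pos'],s['qvel'],s['time_s'])
```

```text
[ 570.02186699 -240.94928235   53.        ] [ 570.23246289 -242.13821073   80.47129836] [1.22938969 0.05631511] 52.74546508610317 53.214258301181644
[ 589.42531456 -321.78252635   77.16833069] [ 0.05328939  0.15063572  0.14269935 -0.02521482  0.01504388 -0.0006604 ] 16.375
```

Call:
arm_command(deltas="1 0 0 0 0 0 5; 0 0 0 0 0 0 5; 0 0 0 0 0 0 5; 0 0 0 0 0 0 5")

```text
time_s: 16.88
ee_pos: [589.1, -320.8, 76.8]
ee_rot: [-180.0, 0.0, 103.8]
force: [-0.3, -0.4, -1.5]
gripper_width: 15.7
```

```bash
python3 -c "
from h import *
s=state();print(s['ee_pos'],s['ee_rot'],s['force'],s['gripper_width'],s['time_s']);print(job_done())"
```

```text
[ 589.07901606 -320.75246162   76.83451678] [-1.79996199e+02  5.38603742e-03  1.03787958e+02] [-0.28004219 -0.43938267 -1.45877025] 15.683655141230108 16.875
the job is handed in; nothing more can be done
None
```

The job is done and handed in at 16.9 s. I swung the hold-down lever up to about 90° and let go of it. I then gripped the larger black-handled magnifier by its handle and carried it over the parts box, its underside about 115 mm above the rim. It is now held level over the brooch.

- **Position:** the last measurement put the lens centre 1.2 mm from the middle stone, and I then made a 1 mm correction. I did not take another picture after that.
- **Height and angle:** the underside is about 19 mm above the brooch. It is level and lies along the brooch's length to within about 0.5°.
- **Resting on nothing:** the wrist force is only about 1.5 N, which is roughly the magnifier's weight.
- **Lever:** the last pictures show it upright and clear of the brooch. The scene and side views differed by 8 mm on where the knob is, but both agree it is upright.
- **Bystanders:** no move went near the bottle, the rotary tool or the tin. I took no separate measurement of where they stand at the end.

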